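# Assemble a small test-sieve stack on the shaker

## Task

Build up the small sieve stack on the sieve shaker, one piece at a time from the bottom up: first the collecting pan inside the ring on the shaker's plate, then the fine sieve (the low one), then the coarse sieve (the tall one), and last the lid with the knob, each fully seated in the one below and level. Leave the glass beaker and the shallow glass dish standing where they are.

Things in the scene. Friction and masses are not known exactly. Their poses are not given: they have to be found in the camera images.
- pan: collecting pan: open round steel dish 56 mm across, 30 mm high, 50 mm wide inside, with a smooth closed floor 4 mm thick (no mesh, no spigot); its lowest 3 mm taper in to 50 mm. Stands upright on the bench. Origin: centre of its underside, z up. Round, so yaw does not matter. In the shaker's ring, grip it 8 mm or more above its underside. About 0.12 kg
- fine_sieve: fine sieve, the low one: round, steel, 56 mm across, 32 mm high, close mesh floor (2.6 mm pitch). It stands on a tapered spigot 8 mm high (36 mm wide at the foot, 45 at the shoulder), which drops into the open top of the piece below until the shoulder meets its rim. Cylindrical body 8 to 32 mm above the origin, open (50 mm inside) above 12 mm. Origin: centre of the spigot's foot, z up; seated, 22 mm above the pan's origin. 0.12 kg
- coarse_sieve: coarse sieve, the tall one: round, steel, 56 mm across, 52 mm high, wide mesh floor (7 mm pitch). It stands on a tapered spigot 8 mm high (36 mm wide at the foot, 45 at the shoulder), which drops into the open top of the piece below until the shoulder meets its rim. Cylindrical body 8 to 52 mm above the origin, open (50 mm inside) above 12 mm. Origin: centre of the spigot's foot, z up; seated, 24 mm above the fine sieve's. 0.16 kg
- lid: lid: closed steel disc 56 mm across on the same tapered spigot, 8 mm high, with an upright round knob in the middle, 16 mm across and 20 mm high, to grip it by. Disc 8 to 13 mm, knob 13 to 33 mm above the origin. Origin: centre of the spigot's foot, z up; seated, 44 mm above the coarse sieve's. 0.12 kg
- shaker_seat (a point): point on the sieve shaker (fixed, a grey square housing 130 x 130 mm, 40 mm high, with a round aluminium plate on top): centre of the plate's upper face, 46 mm above the bench, z up, x away from the panel and dial. Round it stands a locating ring 5 mm high, 62 mm inside, 72 mm outside; the pan's underside goes here
- beaker: glass beaker, 54 mm across, 70 mm high, stands among the pieces; leave it alone. Origin: centre of its underside
- petri_1: shallow clear glass dish, 61 mm across, 13 mm high, lies among the pieces; leave it alone. Origin: centre of its underside
Things that resemble listed ones, but are neither listed nor needed, are in the scene too. What is shaped like the lid but brown or green is not meant.

How it is judged (in metres and radians):
On the way, in this order (a step that is already met when the one before it is completed fails the run):
1. the collecting pan stands inside the ring on the shaker's plate (horizontal distance between pan and shaker_seat below 0.006 m and z of pan in the frame of shaker_seat between -0.0025 and 0.0025 m and angle between pan's own z axis and vertical below 0.06 rad), for 0.2 s.
2. the low fine sieve is seated in the pan (horizontal distance between fine_sieve and pan below 0.004 m and z of fine_sieve in the frame of pan between 0.0195 and 0.0245 m and angle between fine_sieve's own z axis and vertical below 0.06 rad), for 0.2 s.
3. the tall coarse sieve is seated in the fine sieve (horizontal distance between coarse_sieve and fine_sieve below 0.004 m and z of coarse_sieve in the frame of fine_sieve between 0.0215 and 0.0265 m and angle between coarse_sieve's own z axis and vertical below 0.06 rad), for 0.2 s.
4. the lid is seated in the coarse sieve (horizontal distance between lid and coarse_sieve below 0.004 m and z of lid in the frame of coarse_sieve between 0.0415 and 0.0465 m and angle between lid's own z axis and vertical below 0.06 rad), for 0.2 s.
At the end, for the whole second after the job is handed in: pan in the ring on the shaker (centre within 6 mm), fine sieve seated in the pan, coarse sieve in the fine one, lid in the coarse one (each centred within 4 mm, seated height within 2.5 mm, level within 0.06 rad); all released and at rest (all of step 1 and all of step 2 and all of step 3 and all of step 4 and linear speed of each of pan, fine_sieve, coarse_sieve, lid below 0.01 m/s and angular speed of each of pan, fine_sieve, coarse_sieve, lid below 0.1 rad/s); the robot touches nothing.
It fails at once if the beaker is pushed more than 3 cm from its place or tipped over (distance of beaker from where it was at the start of the episode above 0.03 m or angle between beaker's own z axis and vertical above 0.4 rad).
It fails at once if the glass dish is pushed more than 3 cm from its place or tipped over (distance of petri_1 from where it was at the start of the episode above 0.03 m or angle between petri_1's own z axis and vertical above 0.4 rad).
It also fails if it takes over 125 s, if anything falls off the work surface, if the arm or the gripper's body presses on something with over 40 N, if the wrist force passes 120 N, or if a joint passes its speed limit or range.

## Robot

A 7-joint arm with a two-finger parallel gripper is mounted at the origin on a cart in front of the work surface, level with it; the furniture and walls round the work are solid. World frame = base frame: x ahead of the robot, y to its left, z up, the work surface at z = 0. Lengths are in mm, angles in rad, forces in N, time in s.
With the tool pointing down it reaches from about 350 to 900 mm from the base axis. Payload 8.1 kg.
Tool frame: the origin (TCP) lies midway between the tips of the shut fingers; the grasp point (between the pads) lies 19 mm behind it (r.grip_depth is the distance from the TCP to the grasp point, in mm); z points along the fingers, y is the direction in which the jaws open and shut (so a half turn about z gives the same grasp; the last joint's range is limited). The gripper opens to 92 mm and grips with 3 to 60 N. Pads are 19 mm wide; open, the fingers measure 130 mm over their backs; the gripper's body (75 mm by 190 mm) begins 47 mm behind the grasp point.
Start: joints at [1.18, 0.434, 0.025, 1.573, -0.012, 1.134, -0.075], TCP at [177.378, -599.315, 226.742] pointing down, gripper open.
Joint ranges: [-2.62, 2.62], [-0.44, 2.09], [-1.27, 1.32], [0.08, 2.57], [-1.32, 4.46], [0.12, 2], [-2.74, 2.74]. Speed limits (rad/s): [2.22, 2.22, 3.01, 3.01, 3.14, 3.14, 3.14].

## Interface

Orientations are given as [roll, pitch, yaw] about the fixed x, y, z axes, in that order (R = Rz(yaw) Ry(pitch) Rx(roll)).
In Python, from station import r gives the robot as it stands. The module is installed in compiled form; this text tells all that it offers.
- The arm moves only by the tool servo_tool, never from a script. Its argument "increments" is a list of rows, each a list of 7 numbers: the opening, from -1 (shut) to 1 (fully open), so that 0 is half open, then the shift along the tool's x, y, z in cm, then the turn, a rotation vector about the tool's x, y, z in rad. In form: [[hand, dx, dy, dz, wx, wy, wz], ...]. A call has 1 to 12 rows; each row shifts and turns the commanded pose from where the row before left it, along the tool's axes as they then stand; what a row does not reach is not made up. A row lasts 1/10 s, in which the tool goes at most 50 mm and 8.59 degrees, less where a joint would pass 70% of its speed; a pose out of reach is approached as far as the arm can. A call with a gripper value outside its range is refused whole. The fingers move at their own pace and stop on an object; "grip_force" is the grip in N (left out, the last holds). Time passes only in rows, so rows that do not move let the fingers close. It gives the time, the measured TCP pose, the force and the opening at its end, in the units of the state.
- r.get_state(): the state, without advancing time (a new reading comes with each control period).
- r.read_camera(name): name is "scene" or "top" or "wrist"; returns (picture, depth): 420x560x3 uint8, red, green, blue; 420x560 float32, mm along the optical axis (not along the pixel's ray), 0 where there is no reading.
- r.camera_params(name): a dict with "fx", "fy", "cx", "cy" (pixels), "camera_from_world" (4x4, takes a point from world to camera coordinates). Camera axes: x right, y down, z forward; pixel columns grow to the right and rows downward; lengths in mm; the calibration is good to about 2 mm. A picture is of the moment at which its call begins: read the wrist's pose just before it. camera_params takes no time and is no camera call; for the wrist camera it gives the pose at the moment of the call.
- r.job_done(): hands the job in, once; it reports no verdict.
The state is a dict: "t": time; "joint_positions": joint angles; "qvel": joint speeds; "joint_torque": joint torques, N m; "ee_pos": TCP position; "tcp_rot": TCP orientation; "wrist_force": force on the tool from outside, world axes, zero at the start; "moment": the same for the moment, N m; "width": opening from 0.0 (shut) to 1.0 (fully open).
Only numpy, scipy, OpenCV 4.12 (cv2) and the standard library are available. Lean on these libraries where they do the work, as an engineer would, in place of code of your own. Each camera call takes 0.05 s, during which the arm holds its last target. There are 200 camera calls.

## Working session

There is one attempt and no reset: what is moved stays moved. The work goes in short steps, Python scripts to look and compute and a tool call to move; the robot and the scene stay as the last step left them, time stands still between calls to the robot, and variables do not carry over. Pictures are saved under pics/ and viewed, about 12 in all and at most 16, crops included, and the job is handed in when it is done.

Besides the shell and the picture viewer there is one more tool, called after "Call:" by a JSON object that holds its "name" and its "arguments", one argument or row to a line. servo_tool: Moves the arm, as the interface text tells. Its arguments: {"type":"object","properties":{"increments":{"type":"array","items":{"type":"array","items":{"type":"number"}}},"grip_force":{"type":"number"}},"required":["increments"]}

```bash
mkdir -p pics
cat > h.py <<'E'
import numpy as np, cv2
from station import r
def grab(n,save=None):
    p=r.camera_params(n); im,d=r.read_camera(n)
    if save: cv2.imwrite('pics/'+save,im[:,:,::-1])
    np.savez('last_%s.npz'%n,im=im,d=d,T=p['camera_from_world'],k=[p['fx'],p['fy'],p['cx'],p['cy']])
    return im,d,p
def world(d,T,k):
    v,u=np.mgrid[:d.shape[0],:d.shape[1]]
    P=np.stack([(u-k[2])/k[0]*d,(v-k[3])/k[1]*d,d],-1)
    T=np.array(T); W=(P-T[:3,3])@T[:3,:3]
    W[d<=0]=np.nan
    return W
def load(n):
    z=np.load('last_%s.npz'%n); return z['im'],z['d'],world(z['d'],z['T'],z['k'])
E
python3 - <<'E'
from h import *
s=r.get_state(); print({k:np.round(v,3) for k,v in s.items()})
a,_,p=grab('top','top1.png'); print(p)
b,_,p=grab('scene'); print(p)
cv2.imwrite('pics/scene1.png',b[:,:,::-1])
E
```

```text
{'t': np.float64(0.0), 'joint_positions': array([ 1.18 ,  0.435,  0.025,  1.574, -0.012,  1.134, -0.075]), 'qvel': array([ 0.001, -0.001, -0.   ,  0.002,  0.   ,  0.   , -0.   ]), 'joint_torque': array([-0.0000e+00, -6.6785e+01,  9.8500e-01, -3.1446e+01, -6.1000e-02,
        4.3000e-02,  0.0000e+00]), 'ee_pos': array([ 177.196, -598.82 ,  225.952]), 'tcp_rot': array([-3.14 ,  0.   ,  0.288]), 'wrist_force': array([ 0.469, -0.204,  0.28 ]), 'moment': array([0.001, 0.024, 0.01 ]), 'width': np.float64(1.002)}
{'fx': 406.95975561565353, 'fy': 406.95975561565353, 'cx': 277.3944212365896, 'cy': 213.77852360398435, 'camera_from_world': array([[-1.74384501e-02, -9.99668269e-01,  1.89539323e-02,
        -9.66367669e+01],
       [-9.91323593e-01,  1.48165593e-02, -1.30606294e-01,
         5.04311889e+02],
       [ 1.30282136e-01, -2.10670516e-02, -9.91253118e-01,
         1.16903158e+03],
       [ 0.00000000e+00,  0.00000000e+00,  0.00000000e+00,
         1.00000000e+00]])}
{'fx': 380.1623521570163, 'fy': 380.1623521570163, 'cx': 281.36345629998505, 'cy': 218.20856300978616, 'camera_from_world': array([[-9.24619470e-01, -3.80399546e-01, -1.93654668e-02,
         4.01538259e+02],
       [-2.59520446e-01,  6.66388206e-01, -6.98982044e-01,
         2.35752819e+02],
       [ 2.78797371e-01, -6.41266672e-01, -7.14876969e-01,
         1.15278677e+03],
       [ 0.00000000e+00,  0.00000000e+00,  0.00000000e+00,
         1.00000000e+00]])}
```

View pics/top1.png

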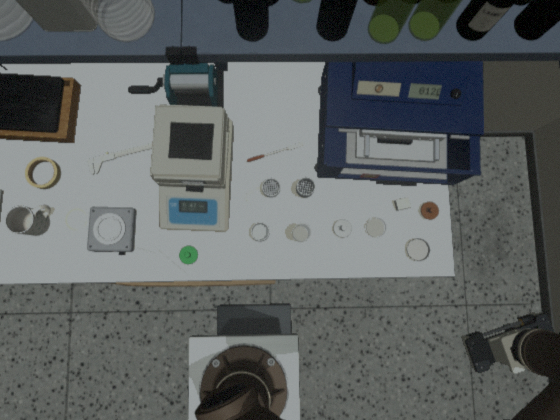

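View pics/scene1.png

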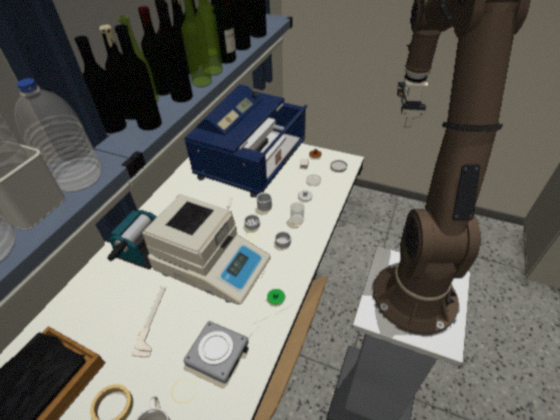

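Run:
```python
from h import *
im,d,W=load('top')
c=im[165:275,240:450]; cv2.imwrite('pics/c1.png',cv2.resize(c,None,fx=3.8,fy=3.8,interpolation=cv2.INTER_CUBIC)[:,:,::-1])
H=W[:,:,2]
m=(H>6)&(H<120); m[:165]=0; m[275:]=0; m[:,:75]=0; m[:,450:]=0
n,l,st,ce=cv2.connectedComponentsWithStats(m.astype(np.uint8))
for i in range(1,n):
    if st[i,4]<15: continue
    q=W[l==i]; print(st[i],'ctr',np.round((np.nanpercentile(q[:,:2],1,0)+np.nanpercentile(q[:,:2],99,0))/2),'ext',np.round(np.ptp(q[:,:2],axis=0)),'z',np.round(np.percentile(q[:,2],[5,50,90,99])))
```

```text
[ 90 165  11   9  48] ctr [653. 447.] ext [25. 30.] z [ 6.  8. 11. 13.]
[ 158  165   74   67 3187] ctr [541. 133.] ext [196. 224.] z [ 49.  73.  90. 111.]
[ 314  165  136   21 1540] ctr [ 610. -420.] ext [ 79. 407.] z [ 28.  42.  71. 116.]
[392 165  58   4 128] ctr [ 638. -537.] ext [ 16. 170.] z [38. 42. 47. 57.]
[296 177  20  21 320] ctr [ 582. -189.] ext [54. 56.] z [10. 17. 51. 55.]
[262 178  19  19 288] ctr [585. -86.] ext [54. 55.] z [10. 14. 31. 35.]
[395 197  16  13 155] ctr [ 532. -484.] ext [39. 43.] z [11. 20. 23. 24.]
[421 201  19  19 256] ctr [ 511. -567.] ext [55. 60.] z [ 8. 13. 22. 34.]
[  87  207   50   48 2106] ctr [465. 381.] ext [139. 134.] z [31. 42. 49. 54.]
[374 217  13  12  21] ctr [ 475. -414.] ext [35. 35.] z [ 8. 13. 16. 18.]
[333 219  19  18 269] ctr [ 461. -299.] ext [52. 54.] z [ 9. 13. 19. 36.]
[251 222  19  19 106] ctr [453. -53.] ext [54. 53.] z [ 6. 27. 32. 34.]
[292 222  20  20 143] ctr [ 447. -173.] ext [51. 52.] z [ 8. 57. 71. 73.]
[407 238  23  23 200] ctr [ 393. -524.] ext [66. 69.] z [ 6.  8. 14. 19.]
[179 245  19  19 282] ctr [389. 161.] ext [53. 54.] z [ 9. 13. 19. 35.]
```

View pics/c1.png

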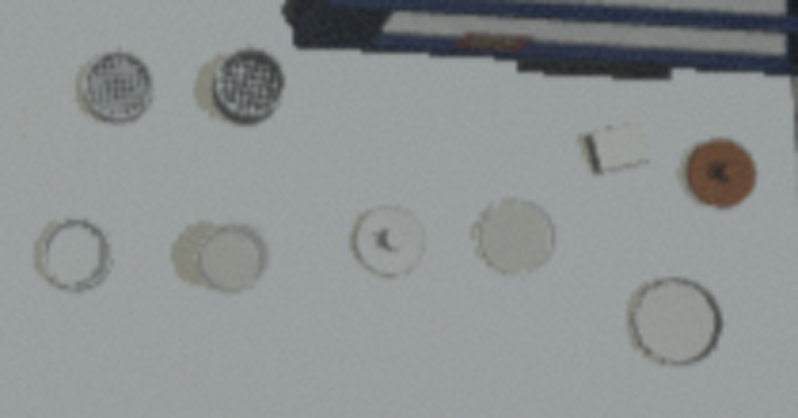

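Identified in the top crop: the pan is at (259,231), world (453,-53), open with a smooth floor. The fine sieve is at (270,187), with close mesh and h 32. The coarse sieve is at (305,187), h 52. The steel lid is at (342,228); the green and brown ones are decoys. The beaker is at (297,231). The petri dish is probably the one at (375,227), 61 mm across. The shaker is at (111,229).

Call:
{"name": "servo_tool", "arguments": {
  "increments": [
    [1, 0, 0, 0, 0, 0, 0.144],
    [1, 0, 0, 0, 0, 0, 0.144],
    [1, 2.2, -4.2, 0, 0, 0, 0],
    [1, 2.2, -4.2, 0, 0, 0, 0],
    [1, 2.2, -4.2, 0, 0, 0, 0],
    [1, 2.2, -4.2, 0, 0, 0, 0],
    [1, 2.2, -4.2, 0, 0, 0, 0],
    [1, 2.2, -4.2, 0, 0, 0, 0],
    [1, 2.2, -4.2, 0, 0, 0, 0],
    [1, 2.2, -4.2, 0, 0, 0, 0],
    [1, 2.2, -4.2, 0, 0, 0, 0],
    [1, 2.2, -4.2, 0, 0, 0, 0]
  ],
  "grip_force": 20
}}

```text
t: 1.3
ee_pos: [397.8, -177.6, 226.7]
tcp_rot: [3.141, -0.0, -0.0]
wrist_force: [2.0, -0.4, 1.0]
width: 1.0
```

Call:
{"name": "servo_tool", "arguments": {
  "increments": [
    [1, 1.8, -4.1, 0, 0, 0, 0],
    [1, 1.8, -4.2, 0, 0, 0, 0],
    [1, 1.9, -4.2, 0, 0, 0, 0],
    [1, 0, 0, 0, 0, 0, 0],
    [1, 0, 0, 0, 0, 0, 0]
  ]
}}

```text
t: 1.8
ee_pos: [452.5, -53.5, 226.4]
tcp_rot: [-3.142, 0.001, 0.003]
wrist_force: [-0.3, -0.5, 0.2]
width: 0.999
```

Run:
```python
from h import *
s=r.get_state(); print(s['ee_pos'],s['joint_positions'])
im,d,p=grab('wrist','w1.png'); print(np.round(p['camera_from_world'],3).tolist(), p['fx'])
W=world(d,p['camera_from_world'],[p['fx'],p['fy'],p['cx'],p['cy']])
print(W[210,280],W[5,5],W[415,555])
```

```text
[452.4576237  -53.49746731 226.38027697] [ 0.26540191  0.18220442 -0.30541331  1.94564398  0.06370042  1.0237634
 -1.63671386]
[[0.003, -1.0, 0.0, -55.087], [-0.959, -0.003, 0.285, 397.25], [-0.285, -0.001, -0.959, 520.089], [0.0, 0.0, 0.0, 1.0]] 332.70084684485505
[425.52459394 -50.69357868  31.42870216] [579.89444135  84.69470429 197.82389369] [ 473.52760719 -105.81160758  335.5209767 ]
```

View pics/w1.png

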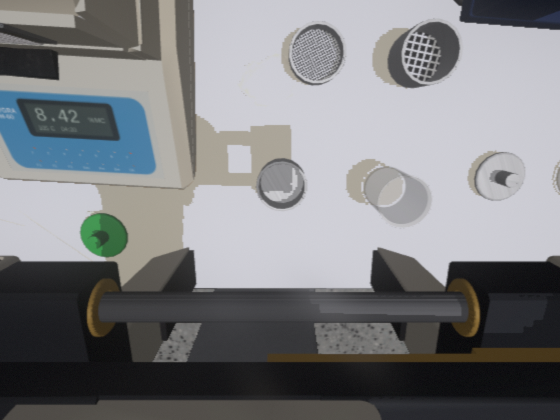

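The wrist view shows the pan at (282,184), fine sieve at (317,53), coarse sieve with wide mesh at (424,52), beaker at (397,193), lid at (500,177) and green decoy at (104,235). Next I fit rim circles.

```bash
cat >> h.py <<'E'
from scipy.optimize import least_squares
def rim(W,c,z,tol=3,R=28,rad=40):
    m=(np.abs(W[:,:,2]-z)<tol)&(np.hypot(W[:,:,0]-c[0],W[:,:,1]-c[1])<rad)
    q=W[m]
    if len(q)<10: return None,len(q)
    # rim top spans 25..28 -> mean 26.5
    f=least_squares(lambda p:np.hypot(q[:,0]-p[0],q[:,1]-p[1])-p[2],[*np.median(q[:,:2],0),R-1],loss='soft_l1',f_scale=1)
    return np.round(f.x,1),len(q),np.round(np.median(q[:,2]),1),np.round((q[:,:2].min(0)+q[:,:2].max(0))/2,1)
E
python3 - <<'E'
from h import *
for n in ['wrist','top']:
    im,d,W=load(n)
    for k,c,z in [('pan',(453,-53),30),('fine',(585,-86),32),('coarse',(582,-189),52),('lid',(461,-299),13),('ring',(465,381),51)]:
        print(n,k,rim(W,c,z))
    q=W[(W[:,:,2]>38)&(np.abs(W[:,:,1]+260)<50)&(W[:,:,0]>520)]; print('machine front',np.round(np.nanpercentile(q[:,0],[0,1,5])), np.round(np.nanpercentile(q[:,1],[0,50,99,100])))
E
```

```text
wrist pan (array([452.6, -51.7,  26.1]), 463, np.float64(30.9), array([452.5, -51.7]))
wrist fine (array([584.6, -86.2,  26.1]), 641, np.float64(33.0), array([584.8, -86.6]))
wrist coarse (array([ 582.1, -188. ,   26.2]), 820, np.float64(53.1), array([ 582.6, -188.4]))
wrist lid (array([ 460. , -300.1,   21.3]), 1582, np.float64(14.2), array([ 460.3, -299.1]))
wrist ring (None, 0)
machine front [566. 571. 578.] [-309. -246. -210. -210.]
top pan (array([453. , -51.8,  26.5]), 47, np.float64(29.9), array([452.9, -52.7]))
top fine (array([585.5, -86.5,  26.3]), 47, np.float64(31.4), array([585.6, -87.2]))
top coarse (array([ 582.9, -189.4,   26.2]), 47, np.float64(51.9), array([ 582.8, -189.9]))
top lid (array([ 461.2, -300.2,   20.5]), 198, np.float64(12.9), array([ 461. , -300.2]))
top ring (array([466.5, 382.4,  31.8]), 221, np.float64(50.1), array([465.4, 381.3]))
machine front [569. 606. 614.] [-310. -262. -212. -210.]
```

Call:
{"name": "servo_tool", "arguments": {
  "increments": [
    [1, 0, -0.2, 4.5, 0, 0, 0],
    [1, 0, 0, 4.5, 0, 0, 0],
    [1, 0, 0, 4.5, 0, 0, 0],
    [1, 0, 0, 4.2, 0, 0, 0],
    [1, 0, 0, 2.5, 0, 0, 0],
    [1, 0, 0, 1.5, 0, 0, 0],
    [0.2, 0, 0, 0, 0, 0, 0],
    [-1, 0, 0, 0, 0, 0, 0],
    [-1, 0, 0, 0, 0, 0, 0],
    [-1, 0, 0, 0, 0, 0, 0],
    [-1, 0, 0, 0, 0, 0, 0],
    [-1, 0, 0, 0, 0, 0, 0]
  ]
}}

```text
t: 3.05
ee_pos: [453.1, -52.5, 10.4]
tcp_rot: [3.141, -0.001, -0.0]
wrist_force: [-1.7, -0.2, 7.2]
width: 0.604
```

Call:
{"name": "servo_tool", "arguments": {
  "increments": [
    [-1, 0, 0, -2, 0, 0, 0],
    [-1, 0, 0, -4.5, 0, 0, 0],
    [-1, 0, 0, -4.5, 0, 0, 0],
    [-1, 0, 0, -4.5, 0, 0, 0],
    [-1, 0, 0, -4.5, 0, 0, 0],
    [-1, 0.2, -4.3, 0, 0, 0, 0],
    [-1, 0.2, -4.3, 0, 0, 0, 0],
    [-1, 0.2, -4.3, 0, 0, 0, 0],
    [-1, 0.2, -4.3, 0, 0, 0, 0],
    [-1, 0.2, -4.3, 0, 0, 0, 0],
    [-1, 0.2, -4.3, 0, 0, 0, 0],
    [-1, 0, -4.3, 0, 0, 0, 0]
  ]
}}

```text
t: 4.25
ee_pos: [464.4, 250.0, 209.7]
tcp_rot: [3.141, -0.0, -0.001]
wrist_force: [1.2, -0.2, -2.4]
width: 0.6
```

Call:
{"name": "servo_tool", "arguments": {
  "increments": [
    [-1, 0, -4.3, 0, 0, 0, 0],
    [-1, 0, -4.3, 0, 0, 0, 0],
    [-1, 0, -4.3, 0, 0, 0, 0],
    [-1, 0, 0, 0, 0, 0, 0],
    [-1, 0, 0, 0, 0, 0, 0]
  ]
}}

```text
t: 4.75
ee_pos: [463.8, 378.3, 209.2]
tcp_rot: [3.141, 0.001, 0.002]
wrist_force: [0.3, -0.3, -2.4]
width: 0.603
```

Run:
```python
from h import *
s=r.get_state(); print(s['ee_pos'],s['tcp_rot'],s['joint_positions'])
im,d,p=grab('wrist','w2.png')
im,d,W=load('wrist')
print('ring',rim(W,(466,382),51,2.5,34,42))
print('ring',rim(W,(466,382),51,2.5,34,60))
e=s['ee_pos']; print('pan in hand',rim(W,e[:2],e[2]+20,4))
```

```text
[463.77411799 378.34250682 209.22192766] [3.14102202e+00 9.71306329e-04 2.16381531e-03] [-0.44257759  0.45434165 -0.47381157  1.63190332  0.22493476  1.11101128
 -2.5443715 ]
ring (array([466.5, 383.7,  32.9]), 1000, np.float64(51.8), array([472.6, 381.5]))
ring (array([466.4, 383.7,  33. ]), 1029, np.float64(51.7), array([471.6, 384.2]))
pan in hand (array([463.7, 378.3,  26.5]), 2667, np.float64(229.4), array([463. , 378.3]))
```

View pics/w2.png

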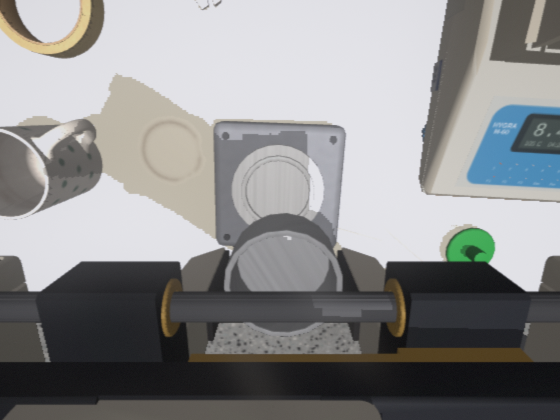

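Call:
{"name": "servo_tool", "arguments": {
  "increments": [
    [-1, 0.3, -0.5, 0, 0, 0, 0],
    [-1, 0, 0, 4, 0, 0, 0],
    [-1, 0, 0, 4, 0, 0, 0],
    [-1, 0, 0, 4, 0, 0, 0],
    [-1, 0, 0, 1.8, 0, 0, 0],
    [-1, 0, 0, 0.5, 0, 0, 0],
    [-1, 0, 0, 0.5, 0, 0, 0],
    [-1, 0, 0, 0.3, 0, 0, 0],
    [-1, 0, 0, 0, 0, 0, 0],
    [-1, 0, 0, 0, 0, 0, 0]
  ]
}}

```text
t: 5.8
ee_pos: [468.2, 383.0, 59.7]
tcp_rot: [-3.141, -0.001, -0.0]
wrist_force: [-0.3, -0.5, -1.3]
width: 0.602
```

Call:
{"name": "servo_tool", "arguments": {
  "increments": [
    [-1, -0.1, 0.0, 0.1, 0, 0, 0],
    [-1, 0, 0, 0.1, 0, 0, 0],
    [-1, 0, 0, 0.1, 0, 0, 0],
    [-1, 0, 0, 0, 0, 0, 0],
    [-1, 0, 0, 0, 0, 0, 0]
  ]
}}

```text
t: 6.3
ee_pos: [466.7, 382.8, 56.6]
tcp_rot: [-3.141, -0.001, -0.0]
wrist_force: [-1.5, -1.9, 7.5]
width: 0.602
```

Call:
{"name": "servo_tool", "arguments": {
  "increments": [
    [0.4, 0, 0, 0, 0, 0, 0],
    [0.6, 0, 0, 0, 0, 0, 0],
    [0.6, 0, 0, 0, 0, 0, 0],
    [0.6, 0, 0, -1.0, 0, 0, 0],
    [0.6, 0, 0, -4, 0, 0, 0],
    [0.6, 0, 0, -4.5, 0, 0, 0],
    [0.6, 0, 0, -4.5, 0, 0, 0],
    [0.6, -2, 0, -3.0, 0, 0, 0],
    [0.6, -2, 0, 0, 0, 0, 0],
    [0.6, -2, 0, 0, 0, 0, 0],
    [0.6, 0, 0, 0, 0, 0, 0],
    [0.6, 0, 0, 0, 0, 0, 0]
  ]
}}

```text
t: 7.5
ee_pos: [406.7, 382.7, 226.5]
tcp_rot: [-3.141, -0.001, 0.0]
wrist_force: [-0.1, 0.3, 0.4]
width: 0.801
```

Run:
```python
from h import *
s=r.get_state(); print(s['ee_pos'],s['tcp_rot'],s['joint_positions'])
im,d,p=grab('wrist','w3.png')
im,d,W=load('wrist')
print('pan',rim(W,(466,383),76,3,28,35))
print('ring',rim(W,(466,382),51,2.5,34,42))
q=W[(np.abs(W[:,:,2]-76)<4)&(np.hypot(W[:,:,0]-466,W[:,:,1]-383)<30)]; print(np.linalg.lstsq(np.c_[q[:,:2]-[466,383],np.ones(len(q))],q[:,2],rcond=None)[0])
```

```text
[406.73473343 382.70628264 226.45022634] [-3.14125807e+00 -9.71433435e-04  3.79352021e-04] [-0.47984052  0.37662842 -0.49974657  1.70713157  0.19897799  1.10750043
 -2.60977334]
pan (array([465.9, 382.7,  26.1]), 661, np.float64(77.0), array([466. , 382.7]))
ring (array([466.5, 383.1,  21.8]), 3201, np.float64(51.5), array([466.2, 382.1]))
[7.84677858e-03 7.13275481e-04 7.68048392e+01]
```

View pics/w3.png

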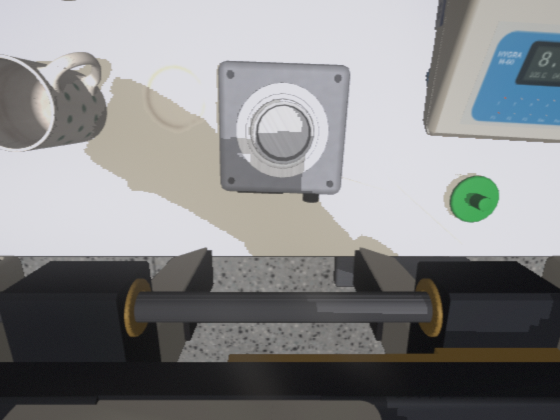

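Call:
{"name": "servo_tool", "arguments": {
  "increments": [
    [0.6, 1.6, 4.26, 0, 0, 0, 0],
    [0.6, 1.6, 4.26, 0, 0, 0, 0],
    [0.6, 1.6, 4.26, 0, 0, 0, 0],
    [0.6, 1.6, 4.26, 0, 0, 0, 0],
    [0.6, 1.6, 4.26, 0, 0, 0, 0],
    [0.6, 1.6, 4.26, 0, 0, 0, 0],
    [0.6, 1.6, 4.26, 0, 0, 0, 0],
    [0.6, 1.6, 4.26, 0, 0, 0, 0],
    [0.6, 1.6, 4.26, 0, 0, 0, 0],
    [0.6, 1.6, 4.26, 0, 0, 0, 0],
    [0.6, 1.8, 4.3, 0, 0, 0, 0],
    [0.6, 0, 0, 0, 0, 0, 0]
  ]
}}

```text
t: 8.75
ee_pos: [586.0, -95.9, 224.9]
tcp_rot: [3.138, 0.0, -0.011]
wrist_force: [0.4, 0.6, 0.0]
width: 0.803
```

Call:
{"name": "servo_tool", "arguments": {
  "increments": [
    [0.6, 0, 0, 4.5, 0, 0, 0],
    [0.6, 0, 0, 4.5, 0, 0, 0],
    [0.6, 0, 0, 4.5, 0, 0, 0],
    [0.6, 0, 0, 4.0, 0, 0, 0],
    [0.6, 0, 0, 2.5, 0, 0, 0],
    [0.6, 0, 0, 1.5, 0, 0, 0],
    [0.2, 0, 0, 0, 0, 0, 0],
    [-1, 0, 0, 0, 0, 0, 0],
    [-1, 0, 0, 0, 0, 0, 0],
    [-1, 0, 0, 0, 0, 0, 0],
    [-1, 0, 0, 0, 0, 0, 0]
  ]
}}

```text
t: 9.85
ee_pos: [585.6, -86.6, 12.1]
tcp_rot: [3.141, -0.003, -0.0]
wrist_force: [0.1, -0.9, 5.9]
width: 0.605
```

Call:
{"name": "servo_tool", "arguments": {
  "increments": [
    [-1, 0, 0, -2, 0, 0, 0],
    [-1, 0, 0, -4.5, 0, 0, 0],
    [-1, 0, 0, -4.5, 0, 0, 0],
    [-1, 0, 0, -4.5, 0, 0, 0],
    [-1, 0, 0, -4.5, 0, 0, 0],
    [-1, -1.2, -4.2, 0, 0, 0, 0],
    [-1, -1.2, -4.2, 0, 0, 0, 0],
    [-1, -1.2, -4.2, 0, 0, 0, 0],
    [-1, -1.2, -4.2, 0, 0, 0, 0],
    [-1, -1.2, -4.2, 0, 0, 0, 0],
    [-1, -1.2, -4.2, 0, 0, 0, 0],
    [-1, -1.2, -4.2, 0, 0, 0, 0]
  ]
}}

```text
t: 11.05
ee_pos: [499.8, 209.0, 211.2]
tcp_rot: [3.141, -0.001, -0.001]
wrist_force: [1.0, 0.0, -1.6]
width: 0.61
```

Call:
{"name": "servo_tool", "arguments": {
  "increments": [
    [-1, -1.2, -4.2, 0, 0, 0, 0],
    [-1, -1.1, -4.4, 0, 0, 0, 0],
    [-1, -1.1, -4.4, 0, 0, 0, 0],
    [-1, 0, -4.4, 0, 0, 0, 0],
    [-1, 0, 0, 0, 0, 0, 0],
    [-1, 0, 0, 0, 0, 0, 0],
    [-1, 0, 0, 0, 0, 0, 0]
  ]
}}

```text
t: 11.75
ee_pos: [467.1, 380.1, 210.6]
tcp_rot: [3.14, -0.0, -0.001]
wrist_force: [0.1, -0.9, -1.5]
width: 0.609
```

Run:
```python
from h import *
s=r.get_state(); e=s['ee_pos']; print(e,s['tcp_rot'],s['joint_positions'])
im,d,p=grab('wrist')
im,d,W=load('wrist')
print('pan',rim(W,(466,383),76,3,28,35))
print('held',rim(W,e[:2],e[2]+32-11.,3,28,40))
```

```text
[467.0644249  380.13557411 210.56618643] [ 3.14026774e+00 -1.08376474e-04 -1.47954071e-03] [-0.46021601  0.45463734 -0.44866391  1.6226818   0.21488628  1.11429206
 -2.53680216]
pan (array([466.4, 382.7,  26.1]), 475, np.float64(77.0), array([470.7, 383.2]))
held (array([466.9, 380.1,  26.5]), 2331, np.float64(231.3), array([466.6, 380.2]))
```

Call:
{"name": "servo_tool", "arguments": {
  "increments": [
    [-1, -0.1, -0.25, 2, 0, 0, 0],
    [-1, 0, 0, 4, 0, 0, 0],
    [-1, 0, 0, 4, 0, 0, 0],
    [-1, 0, 0, 1.5, 0, 0, 0],
    [-1, 0, 0, 0.5, 0, 0, 0],
    [-1, 0, 0, 0.5, 0, 0, 0],
    [-1, 0, 0, 0.5, 0, 0, 0],
    [-1, 0, 0, 0.1, 0, 0, 0],
    [-1, 0, 0, 0.1, 0, 0, 0],
    [-1, 0, 0, 0, 0, 0, 0],
    [-1, 0, 0, 0, 0, 0, 0]
  ]
}}

```text
t: 12.9
ee_pos: [466.2, 384.5, 80.2]
tcp_rot: [-3.141, -0.002, -0.0]
wrist_force: [-0.9, -2.2, 4.6]
width: 0.61
```

Call:
{"name": "servo_tool", "arguments": {
  "increments": [
    [0.0, 0, 0, 0.0, 0, 0, 0],
    [0.6, 0, 0, 0, 0, 0, 0],
    [0.6, 0, 0, 0, 0, 0, 0],
    [0.6, 0, 0, -1.0, 0, 0, 0],
    [0.6, 0, 0, -4, 0, 0, 0],
    [0.6, 0, 0, -4.5, 0, 0, 0],
    [0.6, -2, 0, -4.0, 0, 0, 0],
    [0.6, -2, 0, -1.0, 0, 0, 0],
    [0.6, -2, 0, 0, 0, 0, 0],
    [0.6, 0, 0, 0, 0, 0, 0],
    [0.6, 0, 0, 0, 0, 0, 0]
  ]
}}

```text
t: 14.0
ee_pos: [405.7, 384.2, 224.5]
tcp_rot: [-3.141, -0.001, 0.0]
wrist_force: [0.9, -0.5, 0.3]
width: 0.798
```

Run:
```python
from h import *
s=r.get_state(); print(s['ee_pos'],s['tcp_rot'],s['t'])
im,d,p=grab('wrist','w4.png')
im,d,W=load('wrist')
print('fine',rim(W,(466,383),100,3,28,35))
q=W[(np.abs(W[:,:,2]-101)<3)&(np.hypot(W[:,:,0]-466,W[:,:,1]-383)<30)]; print(np.linalg.lstsq(np.c_[q[:,:2]-[466,383],np.ones(len(q))],q[:,2],rcond=None)[0])
cv2.imwrite('pics/c4.png',cv2.resize(im[30:220,180:400],None,fx=3,fy=3)[:,:,::-1])
```

```text
[405.73184519 384.21435687 224.4841115 ] [-3.14122494e+00 -1.00309389e-03  3.55842416e-04] 14.0
fine (array([465.4, 384.4,  26.1]), 777, np.float64(101.0), array([465.5, 384.4]))
[ 2.89708504e-03 -7.29960055e-04  1.01002546e+02]
```

View pics/c4.png

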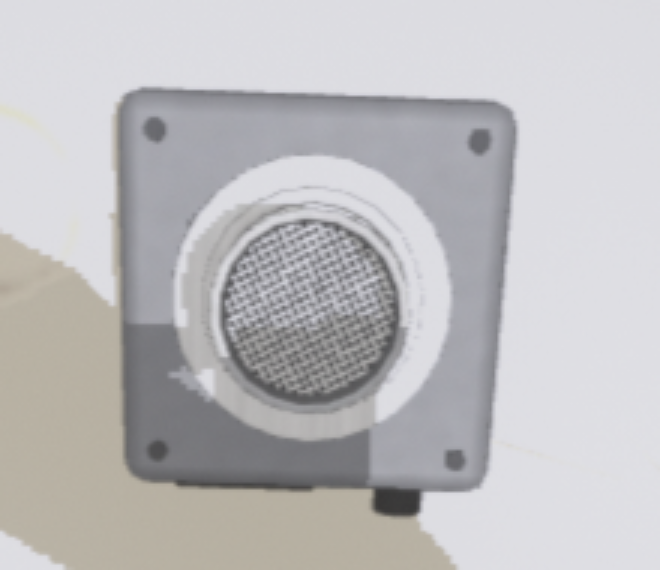

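Run:
```python
from h import *
im,d,W=load('top')
q=W.reshape(-1,3); q=q[~np.isnan(q[:,0])]
for x in range(540,700,15):
    print(x,[int(np.max(t)) if len(t:=q[(np.abs(q[:,0]-x)<9)&(np.abs(q[:,1]-y)<9),2]) else -1 for y in range(-130,-310,-15)])
```

```text
540 [3, 4, 3, 3, 4, 3, 7, 3, 3, 6, 6, 2]
555 [4, 4, 3, 53, 54, 51, 7, 4, 4, 6, 10, 5]
570 [2, 1, 55, 54, 17, 55, 55, 3, 2, 4, 5, 2]
585 [4, 7, 54, 54, 19, 53, 53, 3, 5, 7, 3, 3]
600 [2, 4, 54, 54, 55, 54, 51, 196, 196, 198, 196, 196]
615 [3, 4, 5, 51, 55, 54, 182, 196, 196, 197, 196, 196]
630 [3, 5, 5, 6, 4, 3, 184, 184, 184, 183, 183, 169]
645 [3, 5, 5, 3, 5, 4, 181, 184, 185, 182, 184, 40]
660 [5, 4, 4, 4, 4, 5, 182, 184, 184, 184, 182, 180]
675 [5, 7, 5, 4, 4, 4, 180, 184, 182, 184, 183, 181]
690 [4, 7, 3, 3, 4, 4, 4, 184, 184, 183, 183, 181]
```

Call:
{"name": "servo_tool", "arguments": {
  "increments": [
    [0.6, 1.36, 4.4, 0, 0, 0, 0],
    [0.6, 1.36, 4.4, 0, 0, 0, 0],
    [0.6, 1.36, 4.4, 0, 0, 0, 0],
    [0.6, 1.36, 4.4, 0, 0, 0, 0],
    [0.6, 1.36, 4.4, 0, 0, 0, 0],
    [0.6, 1.36, 4.4, 0, 0, 0, 0],
    [0.6, 1.36, 4.4, 0, 0, 0, 0],
    [0.6, 1.36, 4.4, 0, 0, 0, 0],
    [0.6, 1.36, 4.4, 0, 0, 0, 0],
    [0.6, 1.36, 4.4, 0, 0, 0, 0],
    [0.6, 1.36, 4.4, 0, 0, 0, 0],
    [0.6, 1.36, 4.4, 0, 0, 0, 0]
  ]
}}

```text
t: 15.25
ee_pos: [569.3, -146.9, 223.5]
tcp_rot: [3.141, 0.0, -0.001]
wrist_force: [0.0, 0.3, 1.1]
width: 0.802
```

Call:
{"name": "servo_tool", "arguments": {
  "increments": [
    [0.6, 1.3, 4.4, 0, 0, 0, 0],
    [0.6, 0, 0, 0, 0, 0, 0.131],
    [0.6, 0, 0, 0, 0, 0, 0.131],
    [0.6, 0, 0, 0, 0, 0, 0.131],
    [0.6, 0, 0, 0, 0, 0, 0.131],
    [0.6, 0, 0, 0, 0, 0, 0.131],
    [0.6, 0, 0, 0, 0, 0, 0.131],
    [0.6, 0, 0, 0, 0, 0, 0],
    [0.6, 0, 0, 0, 0, 0, 0]
  ]
}}

```text
t: 16.15
ee_pos: [581.8, -188.4, 223.4]
tcp_rot: [3.141, 0.0, -0.783]
wrist_force: [-0.0, -0.2, -1.2]
width: 0.802
```

Run:
```python
from h import *
s=r.get_state(); print(s['joint_positions'])
im,d,p=grab('wrist','w5.png')
im,d,W=load('wrist')
print(rim(W,(582,-188.5),52))
m=(W[:,:,2]>60)&(W[:,:,2]<200)&(np.abs(W[:,:,0]-600)<70)&(W[:,:,1]<-195)&(W[:,:,1]>-330)
q=W[m]
for z in range(60,200,20):
    t=q[np.abs(q[:,2]-z)<10]
    if len(t): print(z,len(t),'xmin',np.percentile(t[:,0],[0,2]).round(),'ymax',np.percentile(t[:,1],[98,100]).round(),'vmin',np.round(np.min(((t[:,0]-582)-(t[:,1]+188.5))*.707)))
```

```text
[ 0.27245349  0.41873257 -0.06692808  1.60623604  0.03066484  1.11810515
 -2.15576215]
(array([ 583. , -189.3,   26.1]), 531, np.float64(52.9), array([ 582.9, -189. ]))
160 2 xmin [621. 621.] ymax [-290. -290.] vmin 100.0
180 10844 xmin [611. 616.] ymax [-228. -225.] vmin 50.0
```

View pics/w5.png

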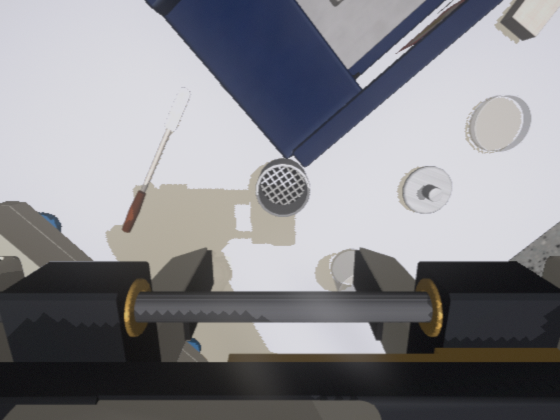

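Run:
```python
from h import *
im,d,W=load('wrist')
q=W[(W[:,:,2]>60)&(W[:,:,2]<240)&(np.abs(W[:,:,0]-600)<70)&(W[:,:,1]<-195)&(W[:,:,1]>-330)]
v=((q[:,0]-583)-(q[:,1]+189.3))*.707
for z in range(150,230,5):
    k=np.abs(q[:,2]-z)<2.5
    if k.sum()>3: print(z,k.sum(),'xmin',np.percentile(q[k,0],[0,2]).round(),'ymax',np.percentile(q[k,1],[98,100]).round(),'vmin',np.percentile(v[k],[0,1]).round())
print(W[160,292:306].round(0).tolist())
im,d,W=load('scene')
q=W[(np.abs(W[:,:,0]-600)<50)&(W[:,:,1]<-195)&(W[:,:,1]>-260)&(W[:,:,2]>60)]
v=((q[:,0]-583)-(q[:,1]+189.3))*.707
for z in range(60,220,10):
    k=np.abs(q[:,2]-z)<5
    if k.sum()>3: print('scene',z,k.sum(),np.percentile(q[k,0],[0,5]).round(),np.percentile(q[k,1],[95,100]).round(),'vmin',np.percentile(v[k],[0,5]).round())
```

```text
170 18 xmin [619. 619.] ymax [-287. -287.] vmin [95. 95.]
175 15 xmin [619. 619.] ymax [-286. -286.] vmin [95. 95.]
180 9275 xmin [613. 617.] ymax [-228. -225.] vmin [49. 54.]
185 1460 xmin [612. 617.] ymax [-231. -228.] vmin [51. 58.]
190 177 xmin [603. 611.] ymax [-234. -232.] vmin [50. 55.]
195 4441 xmin [599. 601.] ymax [-233. -230.] vmin [46. 49.]
200 19 xmin [602. 602.] ymax [-239. -237.] vmin [54. 54.]
225 71 xmin [549. 549.] ymax [-208. -208.] vmin [-11. -11.]
[[593.0, -215.0, 10.0], [591.0, -215.0, 1.0], [590.0, -216.0, 1.0], [590.0, -216.0, 2.0], [589.0, -217.0, 1.0], [612.0, -230.0, 194.0], [612.0, -231.0, 195.0], [612.0, -231.0, 195.0], [611.0, -232.0, 196.0], [611.0, -232.0, 197.0], [610.0, -233.0, 195.0], [610.0, -233.0, 196.0], [610.0, -233.0, 196.0], [609.0, -234.0, 196.0]]
scene 60 12 [611. 611.] [-222. -220.] vmin [47. 49.]
scene 70 29 [609. 609.] [-221. -220.] vmin [43. 45.]
scene 80 28 [610. 611.] [-222. -221.] vmin [44. 46.]
scene 90 29 [609. 610.] [-223. -222.] vmin [48. 49.]
scene 100 25 [609. 610.] [-222. -222.] vmin [45. 47.]
scene 110 35 [610. 610.] [-222. -221.] vmin [45. 47.]
scene 120 30 [610. 611.] [-223. -221.] vmin [45. 46.]
scene 130 27 [609. 611.] [-223. -222.] vmin [45. 48.]
scene 140 31 [609. 610.] [-222. -219.] vmin [44. 46.]
scene 150 31 [609. 611.] [-223. -219.] vmin [45. 49.]
scene 160 30 [608. 611.] [-223. -222.] vmin [44. 48.]
scene 170 32 [610. 610.] [-223. -222.] vmin [45. 47.]
scene 180 59 [612. 613.] [-224. -222.] vmin [46. 49.]
scene 190 30 [600. 601.] [-229. -229.] vmin [43. 45.]
scene 200 4 [605. 605.] [-232. -228.] vmin [45. 48.]
```

Call:
{"name": "servo_tool", "arguments": {
  "increments": [
    [0.6, 0, 0, 0, 0, 0, -0.1428],
    [0.6, 0, 0, 0, 0, 0, -0.1428],
    [0.6, 0, 0, 0, 0, 0, -0.1428],
    [0.6, 0, 0, 0, 0, 0, -0.1428],
    [0.6, 0, 0, 0, 0, 0, -0.1428],
    [0.6, 0, 0, 0, 0, 0, -0.1428],
    [0.6, 0, 0, 0, 0, 0, -0.1428],
    [0.6, 0, 0, 0, 0, 0, -0.1428],
    [0.6, 0, 0, 0, 0, 0, -0.1428],
    [0.6, 0, 0, 0, 0, 0, -0.1428],
    [0.6, 0, 0, 0, 0, 0, -0.1428]
  ]
}}

```text
t: 17.3
ee_pos: [581.7, -188.3, 223.7]
tcp_rot: [3.142, 0.0, 0.793]
wrist_force: [0.1, 0.4, -0.2]
width: 0.797
```

Call:
{"name": "servo_tool", "arguments": {
  "increments": [
    [0.6, 0, 0, 0, 0, 0, -0.1428],
    [0.6, 0, 0, 0, 0, 0, -0.1428],
    [0.6, 0, 0, 0, 0, 0, -0.1428],
    [0.6, 0, 0, 0, 0, 0, -0.1428],
    [0.6, 0, 0, 0, 0, 0, -0.1428],
    [0.6, 0, 0, 0, 0, 0, -0.1428],
    [0.6, 0, 0, 0, 0, 0, -0.1428],
    [0.6, 0, 0, 0, 0, 0, -0.1428],
    [0.6, 0, 0, 0, 0, 0, -0.1428],
    [0.6, 0, 0, 0, 0, 0, -0.1428],
    [0.6, 0, 0, 0, 0, 0, -0.1428],
    [0.6, 0, 0, 0, 0, 0, 0]
  ]
}}

```text
t: 18.5
ee_pos: [581.6, -188.5, 223.5]
tcp_rot: [3.141, -0.0, 2.359]
wrist_force: [0.1, 0.1, 0.1]
width: 0.801
```

Call:
{"name": "servo_tool", "arguments": {
  "increments": [
    [0.6, 0, 0, 0, 0, -0.14, 0],
    [0.6, 0, 0, 0, 0, 0, 0],
    [0.6, 0, 0, 0, 0, 0, 0]
  ]
}}

```text
t: 18.8
ee_pos: [581.2, -187.4, 224.3]
tcp_rot: [-3.141, 0.14, 2.355]
wrist_force: [-0.3, -0.4, -0.0]
width: 0.802
```

Run:
```python
from h import *
from scipy.spatial.transform import Rotation as Rn
s=r.get_state(); print(s['ee_pos'],s['tcp_rot'],s['joint_positions'],s['t'])
im,d,p=grab('wrist'); W=load('wrist')[2]
c=rim(W,(582,-188.5),52); print(c)
R=Rn.from_euler('xyz',s['tcp_rot']).as_matrix()
print(np.round(R,3))
# target: TCP at z=27 with grasp point on axis of sieve
for cc in ([582.5,-188.8],):
    tgt=np.array([*cc,27+19*.99])+19*R[:,2]
    print('move cm',np.round(R.T@(tgt-s['ee_pos'])/10,2), 'down/cm',np.round(R.T@[0,0,-1],3))
```

```text
[ 581.1754606  -187.4498354   224.25385357] [-3.14107352  0.13962925  2.35459096] [ 0.71704576  0.45186095 -0.76097994  1.68370293  0.46525019  1.06157273
  0.58976719] 18.8
(array([ 581.8, -189. ,   26.2]), 571, np.float64(53.0), array([ 582. , -189.4]))
[[-0.699  0.708  0.098]
 [ 0.701  0.706 -0.099]
 [-0.139 -0.001 -0.99 ]]
move cm [2.30e+00 1.00e-02 1.96e+01] down/cm [0.139 0.001 0.99 ]
```

Call:
{"name": "servo_tool", "arguments": {
  "increments": [
    [0.6, -0.45, 0, 0, 0, 0, 0],
    [0.6, 0.59, 0, 4.2, 0, 0, 0],
    [0.6, 0.59, 0, 4.2, 0, 0, 0],
    [0.6, 0.59, 0, 4.2, 0, 0, 0],
    [0.6, 0.49, 0, 3.5, 0, 0, 0],
    [0.6, 0.28, 0, 2.0, 0, 0, 0],
    [0.6, 0.21, 0, 1.5, 0, 0, 0],
    [0.2, 0, 0, 0, 0, 0, 0],
    [-1, 0, 0, 0, 0, 0, 0],
    [-1, 0, 0, 0, 0, 0, 0],
    [-1, 0, 0, 0, 0, 0, 0],
    [-1, 0, 0, 0, 0, 0, 0]
  ]
}}

```text
t: 20.05
ee_pos: [586.0, -191.5, 27.8]
tcp_rot: [3.14, 0.142, 2.355]
wrist_force: [0.0, -1.3, 5.0]
width: 0.596
```

Call:
{"name": "servo_tool", "arguments": {
  "increments": [
    [-1, -0.28, 0, -1.98, 0, 0, 0],
    [-1, -0.56, 0, -3.96, 0, 0, 0],
    [-1, -0.56, 0, -3.96, 0, 0, 0],
    [-1, -0.56, 0, -3.96, 0, 0, 0],
    [-1, -0.56, 0, -3.96, 0, 0, 0],
    [-1, -0.28, 0, -1.98, 0, 0, 0],
    [-1, 4.44, 1.17, -0.625, 0, 0, 0],
    [-1, 4.44, 1.17, -0.625, 0, 0, 0],
    [-1, 4.44, 1.17, -0.625, 0, 0, 0],
    [-1, 4.44, 1.17, -0.625, 0, 0, 0],
    [-1, 4.44, 1.17, -0.625, 0, 0, 0],
    [-1, 0, 0, 0, 0, 0, 0]
  ]
}}

```text
t: 21.25
ee_pos: [465.0, 14.4, 227.0]
tcp_rot: [3.141, 0.14, 2.364]
wrist_force: [0.2, -0.3, -1.1]
width: 0.594
```

Call:
{"name": "servo_tool", "arguments": {
  "increments": [
    [-1, 3.27, 3.29, -0.461, 0, 0, 0],
    [-1, 3.27, 3.29, -0.461, 0, 0, 0],
    [-1, 3.27, 3.29, -0.461, 0, 0, 0],
    [-1, 3.27, 3.29, -0.461, 0, 0, 0],
    [-1, 3.27, 3.29, -0.461, 0, 0, 0],
    [-1, 3.27, 3.29, -0.461, 0, 0, 0],
    [-1, 3.27, 3.29, -0.461, 0, 0, 0],
    [-1, 3.27, 3.29, -0.461, 0, 0, 0],
    [-1, 0, 0, 0, 0, 0, 0],
    [-1, 0, 0, 0, 0, 0, 0],
    [-1, 0, 0, 0, 0, 0, 0]
  ]
}}

```text
t: 22.35
ee_pos: [468.2, 380.3, 226.1]
tcp_rot: [-3.141, 0.141, 2.354]
wrist_force: [-0.3, 0.0, -1.1]
width: 0.593
```

Run:
```python
from h import *
from scipy.spatial.transform import Rotation as Rn
s=r.get_state(); e=s['ee_pos']; print(e,s['tcp_rot'],s['joint_positions'],s['t'])
R=Rn.from_euler('xyz',s['tcp_rot']).as_matrix()
im,d,p=grab('wrist','w6.png'); W=load('wrist')[2]
print('fine',rim(W,(465.5,384),100,3,28,35))
g=e-19*R[:,2]; print('grasp pt',g)
h=rim(W,g[:2],e[2]+25,3,28,35); print('held',h)
q=W[(np.abs(W[:,:,2]-e[2]-25)<4)&(np.hypot(*(W[:,:,:2]-g[:2]).transpose(2,0,1))<32)]
print(np.linalg.lstsq(np.c_[q[:,:2]-g[:2],np.ones(len(q))],q[:,2],rcond=None)[0])
```

```text
[468.17143964 380.25714933 226.08844484] [-3.14052444  0.1410777   2.35432853] [-0.28760082  0.54226975 -0.86411771  1.59026145  0.5647011   1.2767692
 -0.49464147] 22.35
fine (array([464.5, 384.4,  26. ]), 592, np.float64(101.1), array([464.8, 384. ]))
grasp pt [466.30024525 382.16409655 244.89966979]
held (array([464.1, 383.6,  26.3]), 2360, np.float64(251.2), array([463.3, 384.6]))
[ 2.22373754e-03 -1.83875003e-03  2.50739449e+02]
```

View pics/w6.png

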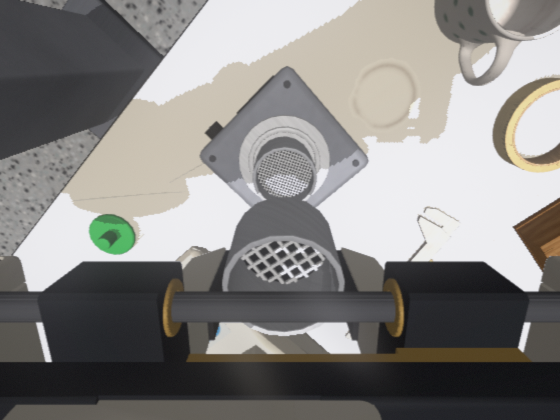

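Call:
{"name": "servo_tool", "arguments": {
  "increments": [
    [-1, 0, 0.11, 0, 0, 0, 0],
    [-1, 0.56, 0, 3.96, 0, 0, 0],
    [-1, 0.56, 0, 3.96, 0, 0, 0],
    [-1, 0.21, 0, 1.48, 0, 0, 0],
    [-1, 0.07, 0, 0.5, 0, 0, 0],
    [-1, 0.06, 0, 0.4, 0, 0, 0],
    [-1, 0, 0, 0, 0, 0, 0],
    [-1, 0, 0, 0, 0, 0, 0]
  ]
}}

```text
t: 23.2
ee_pos: [468.9, 383.3, 123.8]
tcp_rot: [3.139, 0.14, 2.355]
wrist_force: [0.4, -0.3, -2.2]
width: 0.595
```

Call:
{"name": "servo_tool", "arguments": {
  "increments": [
    [-1, 0.02, 0, 0.15, 0, 0, 0],
    [-1, 0.02, 0, 0.15, 0, 0, 0],
    [-1, 0.01, 0, 0.1, 0, 0, 0],
    [-1, 0, 0, 0, 0, 0, 0],
    [-1, 0, 0, 0, 0, 0, 0]
  ]
}}

```text
t: 23.7
ee_pos: [468.7, 382.8, 119.7]
tcp_rot: [3.14, 0.141, 2.355]
wrist_force: [-2.2, -2.5, 9.6]
width: 0.598
```

Call:
{"name": "servo_tool", "arguments": {
  "increments": [
    [0.0, 0, 0, 0.0, 0, 0, 0],
    [0.6, 0, 0, 0, 0, 0, 0],
    [0.6, 0, 0, 0, 0, 0, 0],
    [0.6, -0.14, 0, -1.0, 0, 0, 0],
    [0.6, -0.55, 0, -3.96, 0, 0, 0],
    [0.6, -0.55, 0, -3.96, 0, 0, 0],
    [0.6, -2.55, 0, -3.96, 0, 0, 0],
    [0.6, -2, 0, 0, 0, 0.14, 0],
    [0.6, -2, 0, 0, 0, 0, 0],
    [0.6, 0, 0, 0, 0, 0, 0],
    [0.6, 0, 0, 0, 0, 0, 0]
  ]
}}

```text
t: 24.8
ee_pos: [510.3, 340.3, 254.3]
tcp_rot: [3.142, -0.0, 2.355]
wrist_force: [0.4, 0.5, 0.2]
width: 0.798
```

Run:
```python
from h import *
s=r.get_state(); print(s['ee_pos'],s['tcp_rot'],s['joint_positions'])
im,d,p=grab('wrist','w7.png'); W=load('wrist')[2]
print('coarse',rim(W,(466,384),144,3.5,28,38))
q=W[(np.abs(W[:,:,2]-145)<3)&(np.hypot(W[:,:,0]-466,W[:,:,1]-384)<32)]; print(np.linalg.lstsq(np.c_[q[:,:2]-[466,384],np.ones(len(q))],q[:,2],rcond=None)[0])
print('lid-ish top cam re-use (460.5,-300)')
```

```text
[510.30547012 340.29292772 254.29058641] [ 3.14150998e+00 -3.78151676e-04  2.35452463e+00] [-0.09338159  0.55279166 -0.91307986  1.51040048  0.44572975  1.29823617
 -0.27129131]
coarse (array([465.1, 385.2,  26. ]), 892, np.float64(145.1), array([464.9, 385.3]))
[-2.48845194e-04  2.44008950e-03  1.45038675e+02]
lid-ish top cam re-use (460.5,-300)
```

View pics/w7.png

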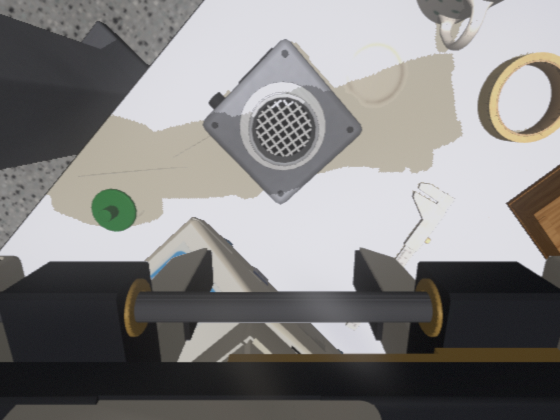

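Call:
{"name": "servo_tool", "arguments": {
  "increments": [
    [0, -2.98, -3.48, 0, 0, 0, 0],
    [0, -2.98, -3.48, 0, 0, 0, 0],
    [0, -2.98, -3.48, 0, 0, 0, 0],
    [0, -2.98, -3.48, 0, 0, 0, 0],
    [0, -2.98, -3.48, 0, 0, 0, 0],
    [0, -2.98, -3.48, 0, 0, 0, 0],
    [0, -2.98, -3.48, 0, 0, 0, 0],
    [0, -2.98, -3.48, 0, 0, 0, 0],
    [0, -2.98, -3.48, 0, 0, 0, 0],
    [0, -2.98, -3.48, 0, 0, 0, 0],
    [0, -2.98, -3.48, 0, 0, 0, 0],
    [0, -2.98, -3.48, 0, 0, 0, 0]
  ]
}}

```text
t: 26.05
ee_pos: [467.4, -207.4, 254.4]
tcp_rot: [3.142, 0.001, 2.359]
wrist_force: [0.6, -0.0, -0.6]
width: 0.496
```

Call:
{"name": "servo_tool", "arguments": {
  "increments": [
    [0, -2.98, -3.48, 0, 0, 0, 0],
    [0, -2.98, -3.48, 0, 0, 0, 0],
    [0, 0, 0, 4, 0, 0, 0],
    [0, 0, 0, 2, 0, 0, 0],
    [0, 0, 0, 0, 0, 0, 0],
    [0, 0, 0, 0, 0, 0, 0]
  ]
}}

```text
t: 26.65
ee_pos: [461.1, -297.4, 194.7]
tcp_rot: [3.141, -0.0, 2.358]
wrist_force: [0.9, -0.1, -0.0]
width: 0.501
```

Run:
```python
from h import *
from scipy.spatial.transform import Rotation as Rn
s=r.get_state(); e=s['ee_pos']; print(e,s['tcp_rot'],s['joint_positions'],s['t'])
R=Rn.from_euler('xyz',s['tcp_rot']).as_matrix()
im,d,p=grab('wrist','w8.png'); W=load('wrist')[2]
q=W[(np.abs(W[:,:,2]-34)<2)&(np.hypot(W[:,:,0]-460,W[:,:,1]+300)<30)]
k=(q.min(0)+q.max(0))/2; print(len(q),k,np.median(q,0),np.ptp(q,axis=0))
q=W[(np.abs(W[:,:,2]-13.5)<2.5)&(np.hypot(W[:,:,0]-460,W[:,:,1]+300)<36)]
print('disc bbox ctr',(q.min(0)+q.max(0))/2,np.ptp(q,axis=0))
print('tool cm',R.T@(np.array([k[0],k[1],e[2]])-e)/10)
cv2.imwrite('pics/c8.png',cv2.resize(im[60:250,150:430],None,fx=2.5,fy=2.5)[:,:,::-1])
```

```text
[ 461.13564707 -297.407405    194.69900747] [ 3.14114193e+00 -7.94050547e-05  2.35832431e+00] [ 1.09312984  0.4824564  -0.86448012  1.75238272  0.40739091  1.09690637
  0.88206163] 26.65
195 [ 459.41839426 -300.18253684   34.0660644 ] [ 459.55164474 -299.78346041   34.21993694] [14.62038026 15.23800572  3.62505947]
disc bbox ctr [ 459.88211514 -300.28127715   13.78056014] [55.42782713 54.86410229  4.39905858]
tool cm [-7.41266177e-02 -3.17818127e-01 -1.49134213e-04]
```

View pics/c8.png

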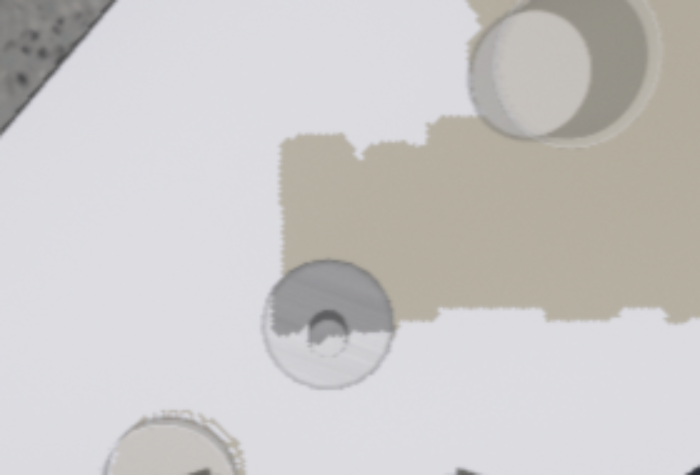

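Call:
{"name": "servo_tool", "arguments": {
  "increments": [
    [0, -0.06, -0.3, 4.5, 0, 0, 0],
    [0, 0, 0, 4.5, 0, 0, 0],
    [0, 0, 0, 4.5, 0, 0, 0],
    [0, 0, 0, 2.5, 0, 0, 0],
    [0, 0, 0, 1.2, 0, 0, 0],
    [0, 0, 0, 0.6, 0, 0, 0],
    [0, 0, 0, 0, 0, 0, 0],
    [-1, 0, 0, 0, 0, 0, 0],
    [-1, 0, 0, 0, 0, 0, 0],
    [-1, 0, 0, 0, 0, 0, 0],
    [-1, 0, 0, 0, 0, 0, 0]
  ]
}}

```text
t: 27.8
ee_pos: [458.9, -301.8, 16.5]
tcp_rot: [3.141, 0.001, 2.355]
wrist_force: [0.6, 0.7, 0.6]
width: 0.205
```

Call:
{"name": "servo_tool", "arguments": {
  "increments": [
    [-1, 0, 0, 0, 0, 0, 0],
    [-1, 0, 0, 0, 0, 0, 0],
    [-1, 0, 0, -1, 0, 0, 0],
    [-1, 0, 0, -3, 0, 0, 0],
    [-1, 0, 0, -4.5, 0, 0, 0],
    [-1, 0, 0, -4.5, 0, 0, 0],
    [-1, 0, 0, -4.5, 0, 0, 0],
    [-1, 0, 0, -4.5, 0, 0, 0],
    [-1, 0, 0, 0, 0, 0, 0]
  ]
}}

```text
t: 28.7
ee_pos: [461.5, -301.8, 242.3]
tcp_rot: [3.139, 0.009, 2.356]
wrist_force: [-0.2, 0.2, -1.6]
width: 0.168
```

Call:
{"name": "servo_tool", "arguments": {
  "increments": [
    [-1, 3.21, 3.25, 0, 0, 0, 0],
    [-1, 3.21, 3.25, 0, 0, 0, 0],
    [-1, 3.21, 3.25, 0, 0, 0, 0],
    [-1, 3.21, 3.25, 0, 0, 0, 0],
    [-1, 3.21, 3.25, 0, 0, 0, 0],
    [-1, 3.21, 3.25, 0, 0, 0, 0],
    [-1, 3.21, 3.25, 0, 0, 0, 0],
    [-1, 3.21, 3.25, 0, 0, 0, 0],
    [-1, 3.21, 3.25, 0, 0, 0, 0],
    [-1, 3.21, 3.25, 0, 0, 0, 0],
    [-1, 3.21, 3.25, 0, 0, 0, 0],
    [-1, 3.21, 3.25, 0, 0, 0, 0]
  ]
}}

```text
t: 29.9
ee_pos: [461.8, 247.9, 235.5]
tcp_rot: [-3.14, 0.0, 2.355]
wrist_force: [-0.2, -0.5, 0.1]
width: 0.164
```

Call:
{"name": "servo_tool", "arguments": {
  "increments": [
    [-1, 3.21, 3.25, 0, 0, 0, 0],
    [-1, 3.21, 3.25, 0, 0, 0, 0],
    [-1, 3.15, 3.2, 0, 0, 0, 0],
    [-1, 0, 0, 0, 0, 0, 0],
    [-1, 0, 0, 0, 0, 0, 0],
    [-1, 0, 0, 0, 0, 0, 0]
  ]
}}

```text
t: 30.5
ee_pos: [463.7, 381.5, 235.4]
tcp_rot: [-3.14, 0.001, 2.355]
wrist_force: [-1.0, 0.0, -0.4]
width: 0.167
```

Run:
```python
from h import *
from scipy.spatial.transform import Rotation as Rn
s=r.get_state(); e=s['ee_pos']; print(e,s['tcp_rot'],s['t'])
R=Rn.from_euler('xyz',s['tcp_rot']).as_matrix()
im,d,p=grab('wrist','w9.png'); W=load('wrist')[2]
c=rim(W,(465,385),144,3.5,28,38); print('coarse',c)
q=W[(np.abs(W[:,:,2]-e[2]+3.5)<4)&(np.hypot(W[:,:,0]-e[0],W[:,:,1]-e[1])<36)]
if len(q)>20:
    print(len(q),'lid bbox',q.min(0),q.max(0)); qq=(q-e)@R; print('in tool',qq.min(0),qq.max(0))
    print('tilt',np.linalg.lstsq(np.c_[q[:,:2]-e[:2],np.ones(len(q))],q[:,2],rcond=None)[0])
print('tool cm to coarse',R.T@(np.array([465.1,385.2,e[2]])-e)/10)
```

```text
[463.66244641 381.52756149 235.35188083] [-3.14005546e+00  8.26246913e-04  2.35455874e+00] 30.5
coarse (array([464.6, 385.6,  26. ]), 531, np.float64(145.1), array([463.6, 388.3]))
3252 lid bbox [435.09717128 363.16269843 227.94596462] [480.44110429 409.30909679 235.81918085]
in tool [-16.43962077 -28.14360127  -0.47580506] [28.60427613 26.24495892  7.42849371]
tilt [ 2.18146484e-02 -2.78066525e-02  2.33458127e+02]
tool cm to coarse [ 0.15862101  0.3610714  -0.0006861 ]
```

View pics/w9.png

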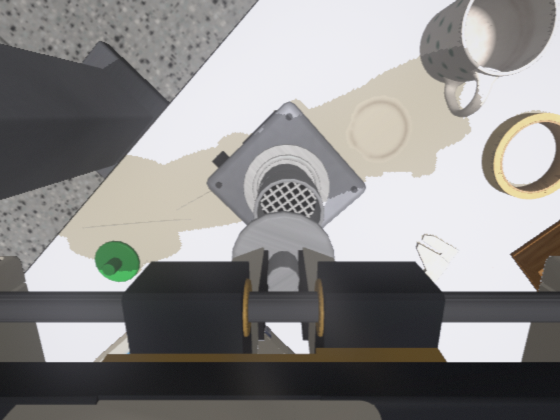

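Call:
{"name": "servo_tool", "arguments": {
  "increments": [
    [-1, 0.1, 0.4, 0, 0, 0, 0],
    [-1, 0, 0, 3.5, 0, 0, 0],
    [-1, 0, 0, 2.5, 0, 0, 0],
    [-1, 0, 0, 1, 0, 0, 0],
    [-1, 0, 0, 0.5, 0, 0, 0],
    [-1, 0, 0, 0.3, 0, 0, 0],
    [-1, 0, 0, 0.3, 0, 0, 0],
    [-1, 0, 0, 0, 0, 0, 0],
    [-1, 0, 0, 0, 0, 0, 0]
  ]
}}

```text
t: 31.45
ee_pos: [465.8, 386.7, 155.6]
tcp_rot: [3.141, 0.0, 2.355]
wrist_force: [0.6, -0.6, -0.8]
width: 0.168
```

Call:
{"name": "servo_tool", "arguments": {
  "increments": [
    [-1, 0, 0, 0.1, 0, 0, 0],
    [-1, 0, 0, 0.1, 0, 0, 0],
    [-1, 0, 0, 0.1, 0, 0, 0],
    [-1, 0, 0, 0, 0, 0, 0],
    [-1, 0, 0, 0, 0, 0, 0]
  ]
}}

```text
t: 31.95
ee_pos: [465.8, 386.6, 152.4]
tcp_rot: [3.141, 0.0, 2.355]
wrist_force: [-1.1, -2.0, 5.5]
width: 0.165
```

Contact is at the expected height (152.4 read, 152.7 expected). Releasing, then backing off to look.

Call:
{"name": "servo_tool", "arguments": {
  "increments": [
    [-0.5, 0, 0, 0, 0, 0, 0],
    [0, 0, 0, 0, 0, 0, 0],
    [0, 0, 0, 0, 0, 0, 0],
    [0, 0, 0, -1, 0, 0, 0],
    [0, 0, 0, -3, 0, 0, 0],
    [0, 0, 0, -4, 0, 0, 0],
    [0, -2, 0, -3, 0, 0, 0],
    [0, -2.5, 0, 0, 0, 0, 0],
    [0, -2.5, 0, 0, 0, 0, 0],
    [0, 0, 0, 0, 0, 0, 0],
    [0, 0, 0, 0, 0, 0, 0]
  ]
}}

```text
t: 33.05
ee_pos: [515.3, 336.6, 262.3]
tcp_rot: [3.141, -0.0, 2.354]
wrist_force: [-0.7, 0.3, -0.1]
width: 0.506
```

Run:
```python
from h import *
s=r.get_state(); print(s['ee_pos'],s['t'],s['wrist_force'])
im,d,p=grab('wrist','w10.png'); W=load('wrist')[2]
q=W[(np.abs(W[:,:,2]-149)<4)&(np.hypot(W[:,:,0]-465,W[:,:,1]-385)<36)]
print('lid',(q.min(0)+q.max(0))/2,np.ptp(q,axis=0),np.median(q[:,2]),np.linalg.lstsq(np.c_[q[:,:2]-[465,385],np.ones(len(q))],q[:,2],rcond=None)[0])
q=W[(np.abs(W[:,:,2]-170)<2.5)&(np.hypot(W[:,:,0]-465,W[:,:,1]-385)<20)]; print('knob',len(q),(q.min(0)+q.max(0))/2)
b,_,_=grab('scene'); a,_,_=grab('top')
t=np.hstack([cv2.resize(im[40:240,180:400],(396,360)),cv2.resize(b[310:390,170:258],(396,360),interpolation=cv2.INTER_CUBIC)])
cv2.imwrite('pics/c10.png',t[:,:,::-1])
W=load('top')[2]
for n,c,z in (('beaker',(447,-173),70),('petri',(475,-414),13)): print(n,rim(W,c,z,4,28,45))
```

```text
[515.27302526 336.5728768  262.31350833] 33.05 [-0.65424793  0.3374177  -0.1204918 ]
lid [464.86313285 385.8722591  148.89758067] [55.22834649 55.92882862  7.75063382] 150.1580528518406 [-6.19411960e-04  1.14186342e-03  1.50107996e+02]
knob 370 [464.81973792 386.22082209 170.08898627]
beaker (array([ 446.5, -172.5,   25.3]), 51, np.float64(69.0), array([ 447.2, -173.2]))
petri (array([ 461.7, -401.5,   29.7]), 32, np.float64(11.6), array([ 462.5, -402.4]))
```

View pics/c10.png

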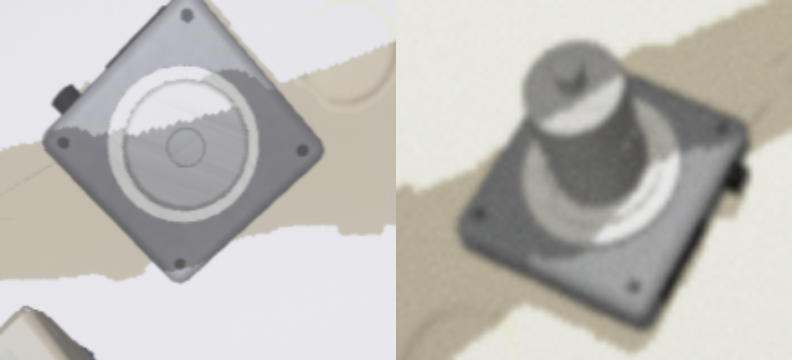

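```bash
python3 -c "
from station import r
print(r.job_done())"
```

```text
the job is handed in; nothing more can be done
None
```

The stack is built on the shaker in the order asked (pan, fine sieve, coarse sieve, steel lid), and I handed the job in at about 33 s. The hand-in gives no verdict, so the checks below are my own.

- **Heights:** each piece was checked with the wrist camera right after placing. The tops read about 77, 101, 145 and 150 mm for pan, fine sieve, coarse sieve and lid disc. Expected values are 76, 100, 144 and 149, and the camera read about 1 mm high throughout.
- **Level:** all pieces were within about 0.01 rad, and the finished lid within 0.002 rad.
- **Centring:** the centres read (465.9, 382.7), (465.4, 384.4), (465.1, 385.2) and (464.9, 385.9) mm. The largest step between neighbours is about 1.8 mm, against a 4 mm limit.
- **Ring:** the pan sat about 0.7 mm from the ring centre I measured.
- **Hand:** the open hand was well clear of the stack at hand-in.
- **Beaker:** it still read within 1 mm of its first position.
- **Glass dish (disagrees):** the last fit gave (462, -402), about 18 mm from the first estimate of (475, -414). Both came from the few depth readings the clear glass gives. The arm never worked near the dish, so I take this as measurement error, but I did not confirm it.

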